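Seat the brass plaque and hold the metal tester on its red dot

ROBOT

A 6-joint arm with a two-finger parallel gripper is mounted at the origin on the work surface. World frame = base frame: x ahead of the robot, y to its left, z up, the work surface at z = 0. Lengths are in m, angles in degrees, forces in N, time in s.
With the tool pointing down it reaches from about 0.2 to 0.875 m from the base axis. Payload 3.4 kg.
Tool frame: the origin (TCP) lies midway between the tips of the shut fingers; the grasp point (between the pads) lies 19 mm behind it (r.grip_depth is the distance from the TCP to the grasp point, in m); z points along the fingers, x is the direction in which the jaws open and shut, and the axes are right-handed (so a half turn about z gives the same grasp; the last joint's range is limited). The gripper opens to 94 mm and grips with 3 to 60 N. Pads are 16 mm wide; open, the fingers measure 119 mm over their backs; the gripper's body (75 mm by 177 mm) begins 78 mm behind the grasp point.
Start: joints at [-77.063, 15.808, 86.224, -0, 77.962, -6.933], TCP at [0.195, -0.541, 0.185] pointing down, gripper open.
Joint ranges: [-165.64, 165.64], [-43.16, 119.46], [12.63, 154.43], [-67.54, 247.53], [6.08, 155.33], [-154.97, 154.97]. Speed limits (degrees/s): [147.25, 147.25, 180, 180, 180, 180].

INTERFACE

Orientations are given as a 3x3 rotation matrix whose columns are the frame's x, y, z axes.
In Python, from bench import r gives the robot as it stands.
- The arm moves only by the tool carry_out, never from a script. Its argument "targets" is a list that holds one entry, the list of rows, each a list of 7 numbers: the shift along the world's x, y, z in mm, then the turn, a rotation vector about the world's x, y, z in degrees, then the opening, from 0 (shut) to 1 (fully open). A call has 1 to 20 rows; each row shifts and turns the commanded pose from where the row before left it; what a row does not reach is not made up. A row lasts 1/12 s, in which the tool goes at most 41.7 mm and 7.16 degrees, less where a joint would pass 70% of its speed; a pose out of reach is approached as far as the arm can. A call is refused whole if a number of a shift passes 41.7 or a number of a turn 7.16, either way. A call with a gripper value outside its range is refused whole. The fingers move at their own pace and stop on an object; the grip force is fixed at half the most. Time passes only in rows, so rows that do not move let the fingers close. It gives the time, the measured TCP pose, the force and the opening at its end, in the units of the state.
- r.read_state(): the state, without advancing time (a new reading comes with each control period).
- r.get_image(name): name is "side" or "top" or "wrist"; returns the picture (480x640x3 uint8, blue, green, red); there is no depth.
- r.calibration(name): a dict with "fx", "fy", "cx", "cy" (pixels), "extrinsics" (4x4, takes a point from world to camera coordinates). Camera axes: x right, y up, looking along -z (the intrinsics and any distortion apply to the point x, -y, -z); pixel columns grow to the right and rows downward; lengths in m; the calibration is good to about 2 mm. A picture is of the moment at which its call begins: read the wrist's pose just before it. calibration takes no time and is no camera call; for the wrist camera it gives the pose at the moment of the call.
- r.sign_off(): hands the job in, once; it reports no verdict.
Trained networks look in the newest picture that a camera, given by its name, has taken for a name from the list of things; names that differ only in an ending like _2 or _b are one class to them, and where a whole thing is asked for, a point or a joint stands for the part that bears it (a point fixed in the world has none). Each returns a list of dicts, best first, with "conf" (0 to 1); they miss things now and then, are a little off and sometimes report something else, mostly with a low value. They report only what shows in the picture. A call takes as long as a camera call.
- r.boxes_of(camera, target): "rect" ([left, top, width, height] in pixels, round what is visible of it).
- r.masks_of(camera, target): "pixels" (480x640 bool, what is visible of it) and "rect" ([left, top, width, height] in pixels, round what is visible of it).
The state is a dict: "time": time; "qpos": joint angles; "qd": joint speeds; "effort": joint torques, N m; "tcp_pos": TCP position; "tcp_rot": TCP orientation; "wrist_force": force on the tool from outside, world axes, zero at the start; "wrist_torque": the same for the moment, N m; "gripper_width": opening from 0.0 (shut) to 1.0 (fully open).
Only numpy, scipy, OpenCV 4.12 (cv2) and the standard library are available. Lean on these libraries where they do the work, as an engineer would, in place of code of your own. Each camera call takes 0.05 s, during which the arm holds its last target.

TASK

A brass plaque lies crooked in its wooden nest with one end propped up: first press that end down until the plaque sits level in the nest. Then take the white tester pen out of its leaning rack and hold it upright with its sprung point on the plaque's red dot, pressing gently so that the point is pushed in about half-way, neither barely touching nor bottomed out. Finish while still holding the pen there, and leave the bell, the bowl and the jar alone.

Things in the scene. Friction and masses are not known exactly. Their poses are not given: they have to be found in the camera images.
- nest: Fixed wooden block 110 x 90 x 17 mm with a recess 67 x 47 mm, 5 mm deep, for the plaque; origin at the centre of its underside, x along its length, z up. An 8 mm steel lift-out pin stands 8 mm out of the recess floor, 22 mm from the centre towards +x, and props up that end of the plaque; a push of about 4 N drives it down flush, and it stays down.
- nest_in (a point): Centre of the recess floor of the nest, 12 mm above the counter.
- plaque: Loose brass plaque 64 x 44 x 6 mm, about 0.14 kg (varies by a third), lying in the nest with its +x end propped up by the pin, 8.5 degrees out of level; origin at the centre of its underside, x along its length towards the propped end, z out of its top face. Seated, its top is level, 18 mm above the counter, and stands 1 mm proud of the nest.
- plaque_mid (a point): Centre of the plaque's top face; z is the face's normal.
- plaque_high (a point): Point on the plaque's top face over the pin, 22 mm from its centre towards the propped end: the place to press (with shut fingertips, say).
- mark (a point): Centre of the red dot, 12 mm in diameter, on the plaque's top face, 13 mm from its centre towards the low end and 7 mm to the plaque's +y side.
- rack_mouth (a point): Centre of the mouth of the grey rack's square socket, 68 mm above the counter. Fixed rack: base plate 110 x 80 x 12 mm with a square tube 21.5 mm wide that leans 20 degrees towards the rack's -x (roughly towards the robot). The point's x and y are the rack's, level; z up. The pen is drawn out along its own axis; it reaches 54 mm down into the tube.
- pen_mid (a point): Centre of the tester pen's white square barrel, the place to grip: 18 x 18 mm, 90 mm long; pen 0.07 kg. z runs up along the pen, away from the point; x, y square to the barrel's flats (y level while racked). Below the barrel a blue nose 12 x 12 x 36 mm, then the steel point. Racked, the barrel's lower end rests on the socket's mouth and the pen leans about 20 degrees with it.
- pen_point (a point): Very end of the pen's steel point, a round-ended 5 mm rod that stands 18 mm out of the nose, on the pen's axis 99 mm below the centre of the barrel.
- pen_tip (a joint): How far the sprung point is pushed into the pen, in m: 0 free, 0.010 bottomed out. The spring begins to give at 1.2 N and needs 5.2 N at the end of its travel (400 N/m).
- pen: The tester pen with its point; origin on its axis at the lower end of the white barrel, 45 mm below the barrel's centre, z up along the pen, away from the point.
- bell: Bystander: dark bronze hand bell, 48 mm across the foot, 70 mm tall, loose; origin at the centre of its underside.
- bowl: Bystander: small brass bowl, 64 mm across, 30 mm tall, loose; origin at the centre of its underside.
- jar: Bystander: amber jar with a brass cap, 44 mm across, 55 mm tall, loose; origin at the centre of its underside.

How it is judged (in metres and radians):
On the way, in this order (a step that is already met when the one before it is completed fails the run):
1. the plaque is pressed level in the nest (angle between plaque_mid's own z axis and vertical below 0.035 rad and horizontal distance between plaque_mid and nest_in below 0.005 m and z of plaque_mid in the frame of nest below 0.02 m), for 0.2 s.
2. the pen is drawn out of the rack in the gripper (distance between pen_mid and rack_mouth above 0.08 m and contact force between pen and the fingers above 1 N), for 0.1 s.
At the end, for the whole second after the job is handed in: Gripper holds the pen within 8 deg of upright, point within 6.5 mm of the dot's centre, pushed in 1.5 to 8.8 mm, 0.5 to 8 N on the plaque, none on the nest; plaque level within 2 deg, top at most 20 mm up, within 5 mm of the nest's centre; bell, bowl and jar within 20 mm of their places (all of step 1 and horizontal distance between pen_point and mark below 0.0065 m and angle between pen_mid's own z axis and vertical below 0.14 rad and value of joint pen_tip between 0.0015 and 0.0088 m and contact force between pen and plaque between 0.5 and 8 N and contact force between pen and the fingers above 1 N and contact force between pen and nest below 0.1 N and distance of each of bell, bowl, jar from where it was at the start of the episode below 0.02 m and angle between each of bell, bowl, jar's own z axis and vertical below 0.2 rad); the arm keeps its last pose, push and grip.
It fails at once if the pen is pressed hard on the plaque (over 15 N) (contact force between pen and plaque above 15 N).
It fails at once if the bell, the bowl or the jar is pushed more than 20 mm or tipped (distance of any of bell, bowl, jar from where it was at the start of the episode above 0.02 m or angle between any of bell, bowl, jar's own z axis and vertical above 0.3 rad).
It also fails if it takes over 48 s, if anything falls off the work surface, if the arm or the gripper's body presses on something with over 40 N, if the wrist force passes 120 N, or if a joint passes its speed limit or range.

## Working session

There is one attempt and no reset: what is moved stays moved. The work goes in short steps, Python scripts to look and compute and a tool call to move; the robot and the scene stay as the last step left them, time stands still between calls to the robot, and variables do not carry over. Pictures are saved under pics/ and viewed, and the job is handed in when it is done.

Besides the shell and the picture viewer there is one more tool, called after "Call:" by a JSON object that holds its "fn" and its "kwargs". carry_out: Moves the arm, as the interface text tells. Its arguments: {"type":"object","properties":{"targets":{"type":"array","items":{"type":"array","items":{"type":"array","items":{"type":"number"}}}}},"required":["targets"]}

```bash
ls; mkdir -p pics; cat > look.py <<'E'
import cv2,numpy as np
from bench import r
E
python3 - <<'E'
from look import *
s=r.read_state();print(s)
for c in("side","top","wrist"):
    im=r.get_image(c);cv2.imwrite(f"pics/{c}0.png",im)
    k=r.calibration(c);print(c,k)
E
```

```text
pics
{'time': 0.0, 'qpos': array([-7.70627007e+01,  1.58465871e+01,  8.62919225e+01, -4.41142222e-04,
        7.79630866e+01, -6.93341517e+00]), 'qd': array([-0.07501726, -0.04518834,  0.05174307,  0.03420236,  0.11667812,
        0.06568338]), 'effort': array([ 1.03750292e-03, -4.04574966e+01, -2.37228674e+01,  7.02025881e-02,
        3.43965751e-02, -1.41815881e-04]), 'tcp_pos': array([ 0.19529502, -0.54019195,  0.18393802]), 'tcp_rot': array([[ 3.39900058e-01, -9.40461476e-01, -4.04328008e-04],
       [-9.40459914e-01, -3.39900236e-01,  1.72648876e-03],
       [-1.76112735e-03, -2.06579346e-04, -9.99998428e-01]]), 'wrist_force': array([ 0.50372555, -0.01349426,  0.52315401]), 'wrist_torque': array([0.00880491, 0.02292762, 0.00231282]), 'gripper_width': 0.9970448286200614}
side {'fx': 496.39564130930967, 'fy': 496.39564130930967, 'cx': 318.5651569486305, 'cy': 238.59234594894556, 'extrinsics': array([[-0.82924312, -0.55879751,  0.01005977,  0.45356418],
       [ 0.34635865, -0.49969563,  0.79393952, -0.26200066],
       [-0.4386246 ,  0.66185317,  0.60791351, -0.70823372],
       [ 0.        ,  0.        ,  0.        ,  1.        ]])}
top {'fx': 550.9526582054988, 'fy': 550.9526582054988, 'cx': 327.99321839942496, 'cy': 235.80750106516163, 'extrinsics': array([[ 0.02282938, -0.99933087,  0.02857684, -0.02730631],
       [ 0.99561538,  0.02531956,  0.09004965, -0.56889747],
       [-0.09071294,  0.02639576,  0.99552721, -1.02230113],
       [ 0.        ,  0.        ,  0.        ,  1.        ]])}
wrist {'fx': 350.10377632611693, 'fy': 350.10377632611693, 'cx': 318.7797787410999, 'cy': 245.79894861646184, 'extrinsics': array([[ 0.34050783, -0.94024102, -0.00111194, -0.57357394],
       [ 0.90160737,  0.32685174, -0.2833233 ,  0.03121466],
       [ 0.26675563,  0.09547127,  0.95902381, -0.39223826],
       [ 0.        ,  0.        ,  0.        ,  1.        ]])}
```

View pics/top0.png

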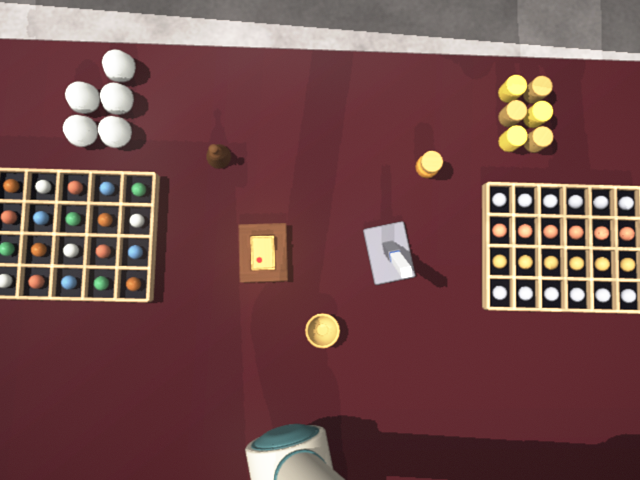

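View pics/side0.png

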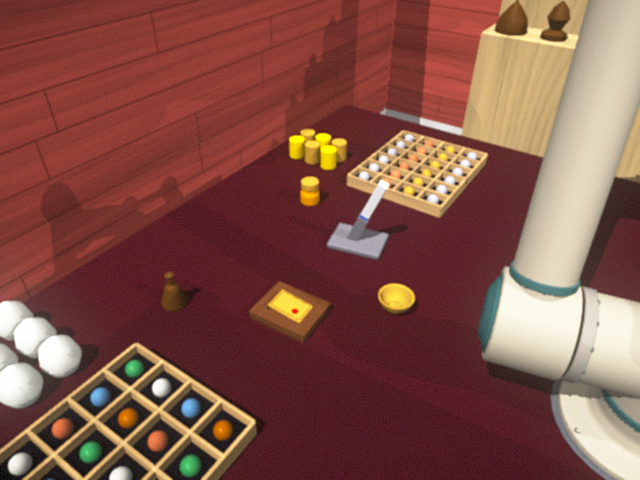

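```bash
python3 - <<'E'
from look import *
for c in("top","side"):
    r.get_image(c)
    for t in("nest","plaque","mark","pen","pen_mid","rack_mouth","bell","bowl","jar"):
        try:
            m=r.masks_of(c,t)
            for q in m[:2]:
                p=q["pixels"].astype(np.uint8)
                ys,xs=np.nonzero(p)
                cs,_=cv2.findContours(p,0,2)
                rr=cv2.minAreaRect(max(cs,key=cv2.contourArea)) if cs else None
                print(c,t,round(q["conf"],2),q["rect"],len(xs),xs.mean().round(1),ys.mean().round(1),cv2.boxPoints(rr).round(1).tolist() if rr else None)
        except Exception as e: print(c,t,repr(e))
print(r.read_state()["time"])
E
```

```text
top nest 0.73 [207.7, 144.8, 24.6, 21.3] 482 217.7 155.4 [[206.0, 144.0], [230.0, 144.0], [230.0, 167.0], [206.0, 167.0]]
top nest 0.64 [240.5, 221.8, 47.9, 58.9] 2040 261.9 251.8 [[238.0, 223.0], [286.0, 223.0], [286.0, 281.0], [238.0, 281.0]]
top plaque 0.9 [248.3, 234.6, 28.3, 34.8] 781 261.9 252.2 [[249.8000030517578, 235.8000030517578], [273.0, 234.89999389648438], [274.20001220703125, 268.5], [251.0, 269.3999938964844]]
top mark 0.91 [247.3, 234.8, 27.0, 33.9] 784 261.9 252.0 [[249.60000610351562, 235.6999969482422], [273.0, 234.89999389648438], [274.1000061035156, 268.5], [250.8000030517578, 269.29998779296875]]
top pen 0.55 [391.9, 254.5, 16.5, 24.8] 350 400.2 263.8 [[386.70001220703125, 254.0], [398.1000061035156, 247.0], [413.8999938964844, 272.6000061035156], [402.5, 279.6000061035156]]
top pen_mid 0.69 [386.8, 250.0, 29.2, 30.8] 389 399.9 263.7 [[385.6000061035156, 254.1999969482422], [397.3999938964844, 246.60000610351562], [414.29998779296875, 272.8999938964844], [402.5, 280.5]]
top rack_mouth 0.73 [361.8, 221.1, 50.7, 62.9] 2060 386.2 250.5 [[361.8999938964844, 228.399
[... 1781 characters left out ...]
9998779296875], [170.39999389648438, 269.1000061035156], [191.89999389648438, 301.3999938964844], [168.39999389648438, 317.1000061035156]]
side bell 0.27 [270.6, 292.5, 38.5, 29.8] 714 290.6 306.9 [[267.79998779296875, 307.3999938964844], [277.3999938964844, 288.20001220703125], [311.79998779296875, 305.3999938964844], [302.20001220703125, 324.6000061035156]]
side bowl 0.73 [378.8, 283.5, 38.6, 30.5] 835 395.6 298.0 [[372.29998779296875, 300.5], [388.79998779296875, 275.79998779296875], [417.6000061035156, 295.1000061035156], [401.20001220703125, 319.79998779296875]]
side jar 0.85 [299.6, 177.4, 19.1, 29.9] 473 309.4 190.9 [[301.0, 177.0], [318.0, 177.0], [318.0, 205.0], [301.0, 205.0]]
1.15
```

The top view shows the nest at about (262,252), with the red dot at the lower-left of the plaque (259,260). That puts the low end towards the robot (-x) and the propped end at +x. The rack is at (388,252) with the pen leaning down-right towards (410,275). The bell is at (218,155), the jar at (429,164) and the bowl at (322,330).

```bash
cat > look.py <<'E'
import cv2,numpy as np
from scipy.optimize import least_squares
from bench import r
def proj(k,P):
    P=np.atleast_2d(P);E=k["extrinsics"];c=P@E[:3,:3].T+E[:3,3]
    return np.c_[k["cx"]+k["fx"]*c[:,0]/-c[:,2],k["cy"]+k["fy"]*-c[:,1]/-c[:,2]]
def ray(k,uv):
    E=k["extrinsics"];R=E[:3,:3];o=-R.T@E[:3,3]
    d=np.array([(uv[0]-k["cx"])/k["fx"],-(uv[1]-k["cy"])/k["fy"],-1]);d=R.T@d
    return o,d/np.linalg.norm(d)
def atz(k,uv,z):
    o,d=ray(k,uv);return o+d*(z-o[2])/d[2]
def tri(obs):
    A=0;b=0
    for k,uv in obs:
        o,d=ray(k,uv);M=np.eye(3)-np.outer(d,d);A=A+M;b=b+M@o
    p=np.linalg.solve(A,b);return p,[proj(k,p)[0]-uv for k,uv in obs]
E
cat > /tmp/a.py <<'E'
from look import *
T=r.calibration("top");S=r.calibration("side")
np.set_printoptions(precision=4,suppress=True)
for n,p in dict(c0=(239,224),c1=(287,223.5),c2=(288,281.5),c3=(240,282)).items(): print("nest",n,atz(T,p,.017))
print("plq top",atz(T,(261.9,252.2),.0195),"side",atz(S,(289.5,305.7),.0195))
print("dot", atz(T,(259.5,260),.018),"side",atz(S,(295,311.5),.018))
for p in [(361.9,228.4),(403.4,220.1),(414.8,283),(374,285)]: print("rack",atz(T,p,.012))
print("bowl",atz(T,(321.4,329.9),.02),atz(S,(395.6,298),.015))
print("jar",atz(T,(428,164),.03),"bell",atz(T,(218,156),.03))
for n,a,b in (("cap/top",(405.5,275),(385,182)),("mid",(400,263.8),(374,199.5))): print(n,tri([(T,a),(S,b)]))
for c,x,y in (("top0",350,200),("side0",320,160),("top0",225,210),("side0",240,270)):
    im=cv2.imread(f"pics/{c}.png")[y:y+90,x:x+90];
    cv2.imwrite(f"pics/z_{c}_{x}.png",cv2.resize(im,None,fx=6,fy=6,interpolation=2))
a=[cv2.imread(f"pics/z_{n}.png") for n in("top0_350","side0_320")];cv2.imwrite("pics/rackz.png",cv2.resize(np.hstack(a),(800,400)))
a=[cv2.imread(f"pics/z_{n}.png") for n in("top0_225","side0_240")];cv2.imwrite("pics/nestz.png",cv2.resize(np.hstack(a),(800,400)))
E
cp /tmp/a.py a.py; python3 a.py
```

```text
nest c0 [0.5886 0.1571 0.017 ]
nest c1 [0.5919 0.0654 0.017 ]
nest c2 [0.4811 0.0602 0.017 ]
nest c3 [0.478  0.1511 0.017 ]
plq top [0.5355 0.1113 0.0195] side [0.5342 0.1092 0.0195]
dot [0.5206 0.1155 0.018 ] side [0.5191 0.1138 0.018 ]
rack [ 0.5867 -0.0792  0.012 ]
rack [ 0.605  -0.1596  0.012 ]
rack [ 0.4839 -0.1829  0.012 ]
rack [ 0.4782 -0.1043  0.012 ]
bowl [ 0.3917 -0.0054  0.02  ] [ 0.3932 -0.0166  0.015 ]
jar [ 0.7129 -0.2032  0.03  ] bell [0.7167 0.2001 0.03  ]
cap/top (array([ 0.495 , -0.1403,  0.1582]), [array([0.104 , 0.2102]), array([-0.2094, -0.0055])])
mid (array([ 0.5145, -0.1385,  0.1134]), [array([0.3534, 0.7013]), array([-0.7095, -0.0301])])
```

View pics/rackz.png

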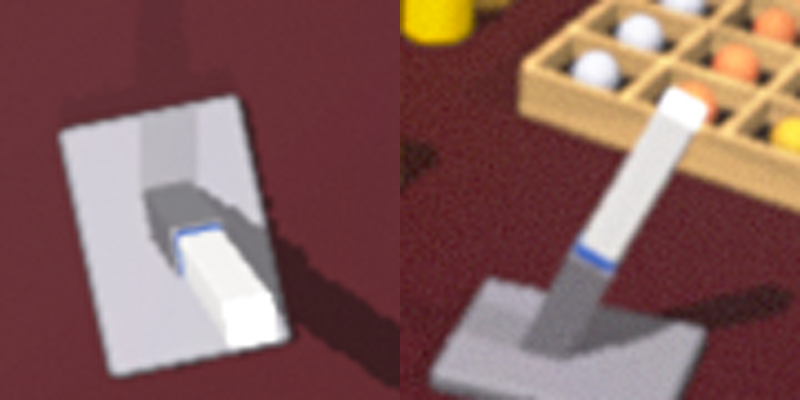

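View pics/nestz.png

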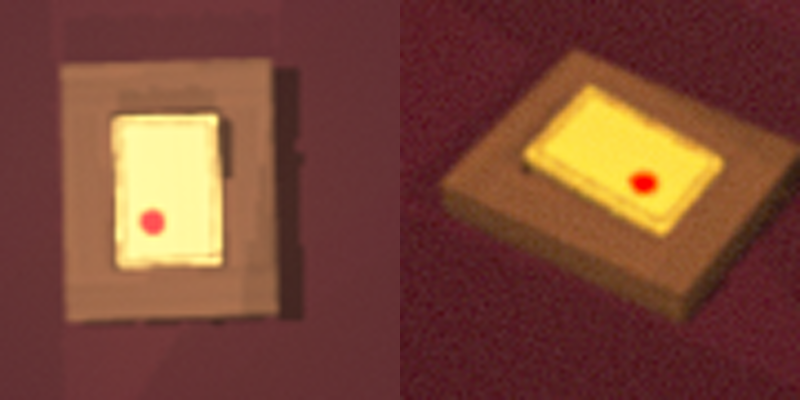

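View pics/wrist0.png

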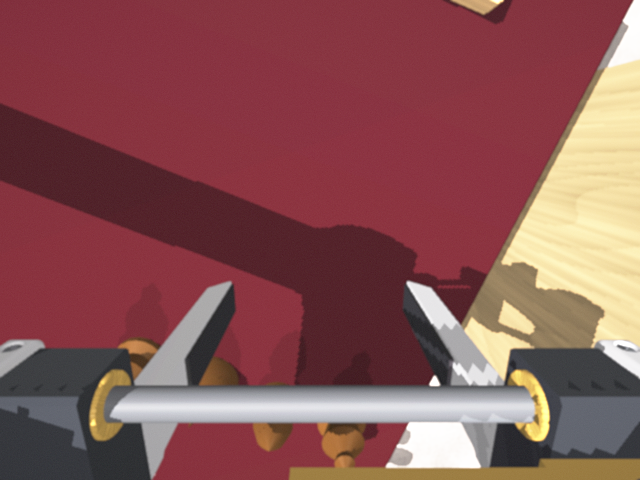

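The zoomed views confirm all of this. The nest centre is at about (0.535, 0.108) with a yaw of 2–3°. The rack has a yaw of about 12°. I'll move above the propped end with the fingers shutting.

Call:
{"fn": "carry_out", "kwargs": {"targets": [[[18,32,2,0,0,0,0],[18,32,2,0,0,0,0],[18,32,2,0,0,0,0],[18,32,2,0,0,0,0],[18,32,0,0,0,0,0],[18,32,0,0,0,0,0],[18,32,0,0,0,0,0],[18,32,0,0,0,0,0],[18,32,0,0,0,0,0],[18,32,0,0,0,0,0],[18,32,0,0,0,0,0],[18,32,0,0,0,0,0],[18,32,0,0,0,0,0],[18,32,0,0,0,0,0],[18,32,0,0,0,0,0],[18,32,0,0,0,0,0],[18,32,0,0,0,0,0],[18,32,0,0,0,0,0],[18,32,0,0,0,0,0],[10,32,0,0,0,0,0]]]}}

```text
time: 2.82
tcp_pos: [0.5493, 0.1011, 0.1927]
tcp_rot: [[0.34, -0.94, 0.001], [-0.94, -0.34, -0.0], [0.001, -0.001, -1.0]]
wrist_force: [0.7, 0.1, 0.3]
gripper_width: 0.005
```

```bash
python3 - <<'E'
from look import *
np.set_printoptions(precision=4,suppress=True)
s=r.read_state();k=r.calibration("wrist");im=r.get_image("wrist");cv2.imwrite("pics/w1.png",im)
print(s["time"],s["tcp_pos"],s["tcp_rot"],s["wrist_force"],s["gripper_width"])
E=k["extrinsics"];print(-E[:3,:3].T@E[:3,3])
print(proj(k,[[.535,.1085,.018],[.557,.11,.026],[.52,.115,.018]]))
for t in("plaque","nest"):
  for q in r.masks_of("wrist",t)[:1]:
    cs,_=cv2.findContours(q["pixels"].astype(np.uint8),0,2);print(t,q["conf"],cv2.boxPoints(cv2.minAreaRect(max(cs,key=cv2.contourArea))))
E
```

```text
2.8167 [0.5493 0.1011 0.1927] [[ 0.3401 -0.9404  0.0015]
 [-0.9404 -0.3401 -0.0001]
 [ 0.0006 -0.0013 -1.    ]] [0.677 0.1   0.289] 0.005225012714909703
[0.6254 0.1297 0.3931]
[[308.6008 229.9891]
 [313.9594 212.4044]
 [298.5926 240.3867]]
plaque 0.73 [[279.717  251.4905]
 [295.1509 197.4717]
 [335.566  209.0189]
 [320.1321 263.0377]]
nest 0.75 [[252.7954 263.7437]
 [279.1353 167.9622]
 [362.6682 190.9338]
 [336.3283 286.7153]]
```

View pics/w1.png

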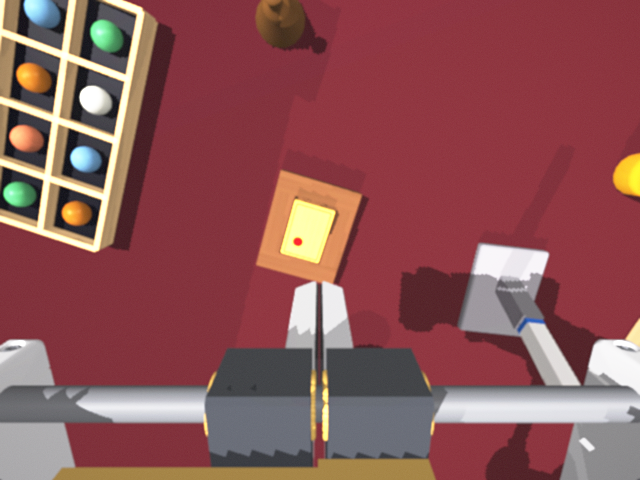

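The projected dot (298.6,240.4) matches the one seen at (298,241), so the localisation is good to about 1 mm. Next I'll move over plaque_high and go down.

Call:
{"fn": "carry_out", "kwargs": {"targets": [[[4,4.5,-20,0,0,0,0],[3.7,4.5,-20,0,0,0,0],[0,0,-20,0,0,0,0],[0,0,-20,0,0,0,0],[0,0,-20,0,0,0,0],[0,0,-20,0,0,0,0],[0,0,-20,0,0,0,0],[0,0,-13,0,0,0,0],[0,0,-3,0,0,0,0],[0,0,-2,0,0,0,0],[0,0,-2,0,0,0,0],[0,0,-2,0,0,0,0],[0,0,-2,0,0,0,0],[0,0,-2,0,0,0,0]]]}}

```text
time: 4.13
tcp_pos: [0.5557, 0.1081, 0.0274]
tcp_rot: [[0.34, -0.94, 0.002], [-0.94, -0.34, -0.0], [0.001, -0.001, -1.0]]
wrist_force: [-0.6, 0.0, 0.7]
gripper_width: 0.005
```

Call:
{"fn": "carry_out", "kwargs": {"targets": [[[0.5,0.5,-2,0,0,0,0],[0,0,-2,0,0,0,0],[0,0,-1.5,0,0,0,0],[0,0,-1.5,0,0,0,0],[0,0,-1,0,0,0,0],[0,0,0,0,0,0,0]]]}}

```text
time: 4.63
tcp_pos: [0.5555, 0.1087, 0.0185]
tcp_rot: [[0.34, -0.94, -0.0], [-0.94, -0.34, -0.0], [-0.0, 0.0, -1.0]]
wrist_force: [0.1, 0.2, 0.4]
gripper_width: 0.008
```

Call:
{"fn": "carry_out", "kwargs": {"targets": [[[0,0,-1,0,0,0,0],[0,0,-1,0,0,0,0],[0,0,0,0,0,0,0]]]}}

```text
time: 4.88
tcp_pos: [0.5555, 0.1087, 0.0166]
tcp_rot: [[0.34, -0.94, -0.0], [-0.94, -0.34, -0.0], [-0.0, 0.0, -1.0]]
wrist_force: [0.1, -0.1, 0.4]
gripper_width: 0.004
```

```bash
python3 - <<'E'
from look import *
im=r.get_image("side");cv2.imwrite("pics/s2.png",cv2.resize(im[220:370,200:400],(800,600),interpolation=2))
E
```

```text
(no output)
```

View pics/s2.png

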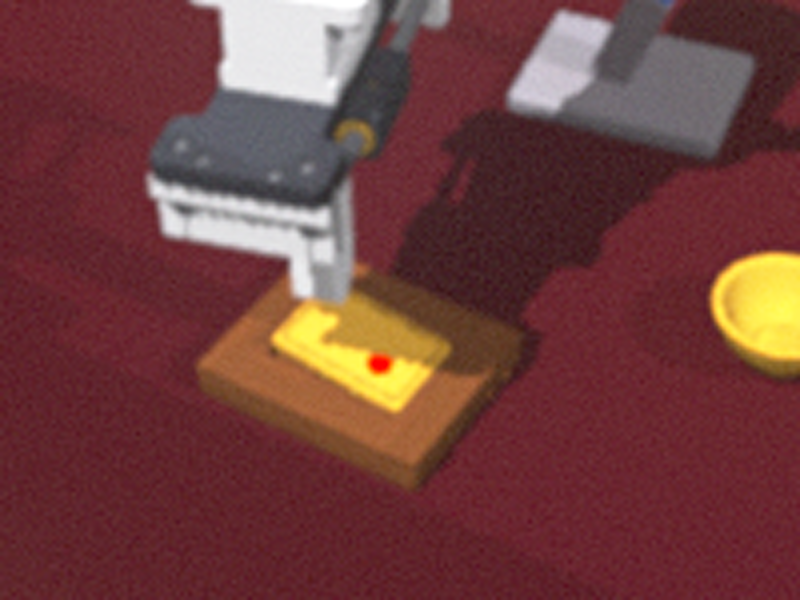

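The fingertips are at the far end of the plaque, around (325,295) in the zoom. It isn't clear whether they touch, so I'll press on in small steps and watch the force.

Call:
{"fn": "carry_out", "kwargs": {"targets": [[[0,0,-1,0,0,0,0],[0,0,-1,0,0,0,0],[0,0,0,0,0,0,0]]]}}

```text
time: 5.18
tcp_pos: [0.5555, 0.1087, 0.0146]
tcp_rot: [[0.34, -0.94, -0.0], [-0.94, -0.34, -0.0], [-0.0, 0.0, -1.0]]
wrist_force: [0.2, -0.2, 0.6]
gripper_width: 0.008
```

```bash
python3 - <<'E'
from look import *
s=r.read_state();S=r.calibration("side");T=r.calibration("top")
p=s["tcp_pos"];a=(proj(S,p)[0]-[200,220])*4;print(p,proj(S,p),"zoom",a)
im=r.get_image("side");z=cv2.resize(im[220:370,200:400],(800,600),interpolation=2);cv2.circle(z,tuple(int(v) for v in a),4,(0,255,0),-1)
cv2.imwrite("pics/s3.png",z)
k=r.calibration("wrist");w=r.get_image("wrist");cv2.imwrite("pics/w3.png",w);print(proj(k,p))
E
```

```text
[0.55549058 0.10870172 0.01459123] [[280.00329272 302.60845577]] zoom [320.0131709  330.43382308]
[[320.0010008  280.70128682]]
```

View pics/s3.png

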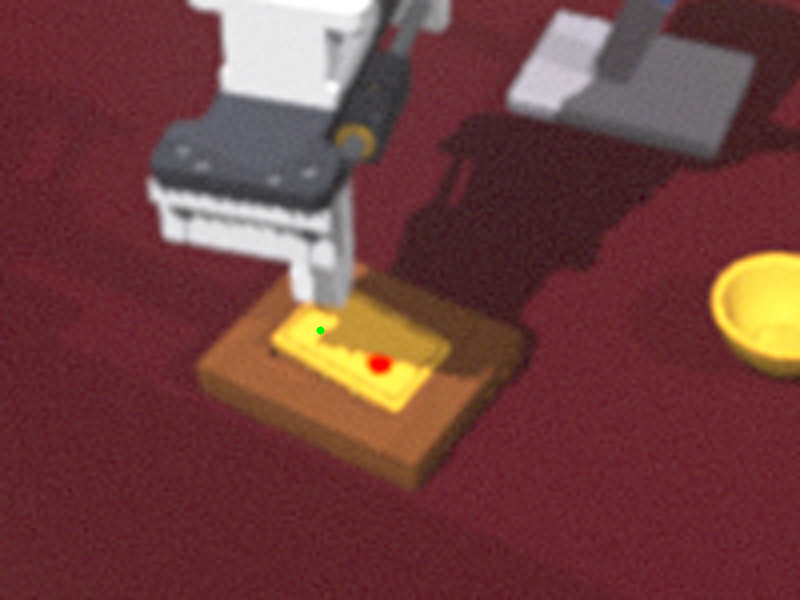

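View pics/w3.png

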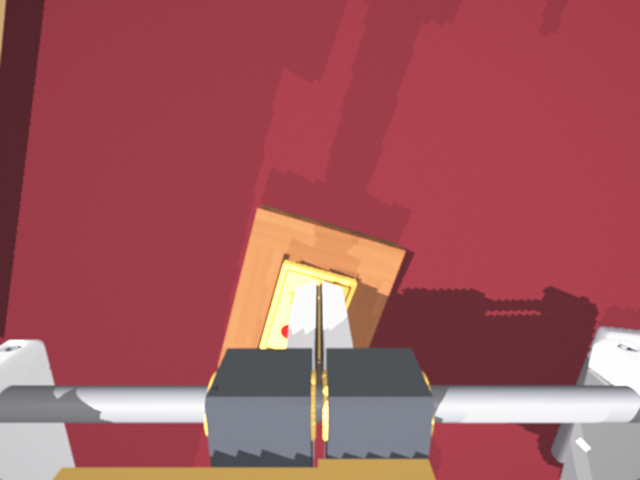

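In the side view the measured TCP projects about 7 px lower than the visible fingertip (zoom y 330 against 303). I'll check that against the known nest size in the wrist picture.

```bash
python3 - <<'E'
from look import *
np.set_printoptions(precision=4,suppress=True)
k=r.calibration("wrist")
c=np.array([.535,.1085]);
for yaw in(2.5,):
  a=np.radians(yaw);X=np.array([np.cos(a),np.sin(a)]);Y=np.array([-X[1],X[0]])
  P=[np.r_[c+.055*X+.045*Y,.017],np.r_[c+.055*X-.045*Y,.017]]
  print(proj(k,P))
# solve camera z offset & xy from 2 corners via wrist, w3
obs=np.array([[258,207.],[407,249.]])
def f(v):
  kk=dict(k);E=k["extrinsics"].copy();E[:3,3]-=E[:3,:3]@v[:3];kk["extrinsics"]=E
  a=v[3];X=np.array([np.cos(a),np.sin(a)]);Y=np.array([-X[1],X[0]])
  return (proj(kk,[np.r_[c+.055*X+.045*Y,.017],np.r_[c+.055*X-.045*Y,.017]])-obs).ravel()
print(least_squares(f,[0,0,0,.04]).x)
s=r.read_state();print(s["qpos"],s["wrist_force"],s["tcp_pos"])
E
```

```text
[[261.7565 206.3437]
 [408.814  251.3689]]
[-0.0002 -0.0006 -0.0009  0.0664]
[  4.0332  23.3727 101.2726  -0.0074  55.363   74.1638] [-0.9392  1.2041 -0.4885] [0.5556 0.1087 0.0147]
```

```bash
python3 - <<'E'
from look import *
k=r.calibration("wrist");S=r.calibration("side");p=r.read_state()["tcp_pos"]
for dz in(0,.005,.01,.015,.02):print(dz,proj(k,p+[0,0,dz]),(proj(S,p+[0,0,dz])-[200,220])*4)
im=cv2.imread("pics/w3.png");cv2.imwrite("pics/w3z.png",cv2.resize(im[230:350,240:400],(800,600),interpolation=2))
E
```

```text
0 [[320.02410109 280.70787886]] [[319.84904859 330.15977818]]
0.005 [[320.05482598 283.8634287 ]] [[319.42338784 321.97463802]]
0.01 [[320.0869841  287.16617613]] [[318.99473543 313.7319706 ]]
0.015 [[320.12067813 290.62666664]] [[318.56305972 305.43116732]]
0.02 [[320.15602079 294.25647772]] [[318.12832861 297.07161095]]
```

View pics/w3z.png

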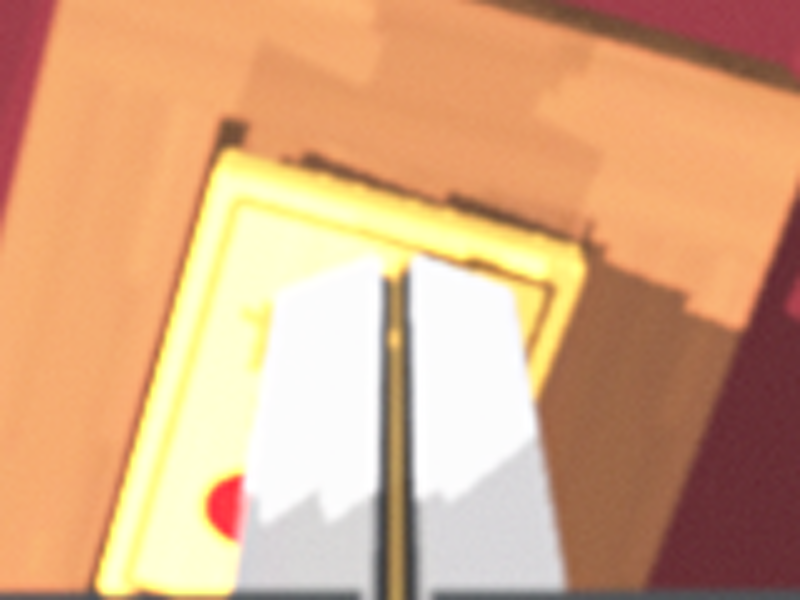

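The wrist view also puts the tips about 12–15 mm behind the nominal TCP. I'll keep going down until there's contact and note the height where it happens.

```bash
python3 - <<'E'
from look import *
print(r.grip_depth,[a for a in dir(r) if a[0]!='_'])
E
```

```text
0.0188 ['Unreachable', 'boxes_of', 'calibration', 'get_image', 'grip_depth', 'masks_of', 'read_state', 'sign_off']
```

Call:
{"fn": "carry_out", "kwargs": {"targets": [[[0,0,-1,0,0,0,0],[0,0,-1,0,0,0,0],[0,0,0,0,0,0,0]]]}}

```text
time: 5.53
tcp_pos: [0.5555, 0.1087, 0.0126]
tcp_rot: [[0.34, -0.94, -0.0], [-0.94, -0.34, -0.0], [-0.0, 0.0, -1.0]]
wrist_force: [-0.6, -0.9, -1.1]
gripper_width: 0.006
```

Call:
{"fn": "carry_out", "kwargs": {"targets": [[[0,0,-1,0,0,0,0],[0,0,-1,0,0,0,0],[0,0,0,0,0,0,0]]]}}

```text
time: 5.78
tcp_pos: [0.5555, 0.1087, 0.0106]
tcp_rot: [[0.34, -0.94, -0.0], [-0.94, -0.34, -0.0], [-0.0, 0.0, -1.0]]
wrist_force: [-0.2, 0.8, -0.3]
gripper_width: 0.008
```

Call:
{"fn": "carry_out", "kwargs": {"targets": [[[0,0,-1,0,0,0,0],[0,0,-1,0,0,0,0],[0,0,0,0,0,0,0]]]}}

```text
time: 6.03
tcp_pos: [0.5555, 0.1087, 0.0086]
tcp_rot: [[0.34, -0.94, -0.0], [-0.94, -0.34, -0.0], [-0.0, 0.0, -1.0]]
wrist_force: [-0.1, 0.3, -0.5]
gripper_width: 0.006
```

```bash
python3 - <<'E'
from look import *
im=r.get_image("side");z=cv2.resize(im[220:370,200:400],(800,600),interpolation=2)
cv2.imwrite("pics/s4.png",z);print(r.read_state()["wrist_force"])
E
```

```text
[ 0.95509018 -0.22952739 -0.91988611]
```

View pics/s4.png

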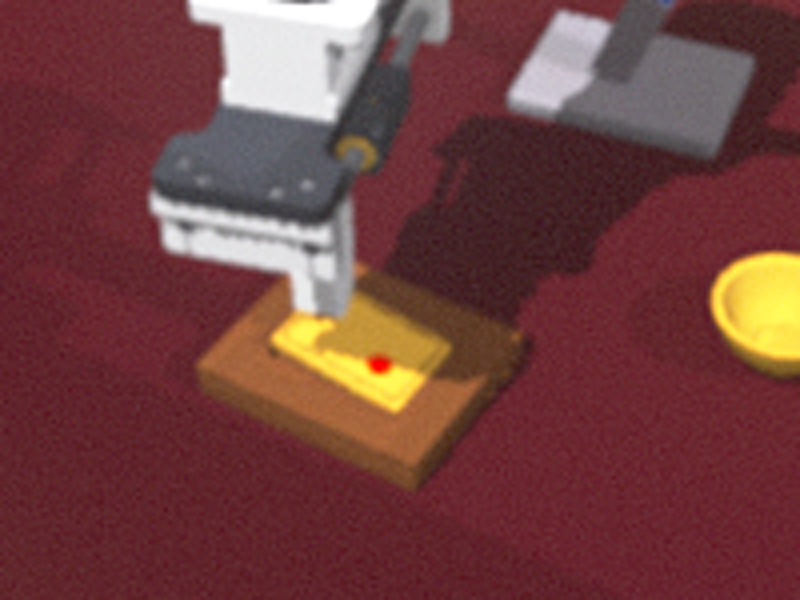

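The tip now sits at zoom (320,315). The plaque looks unchanged and there's no force yet, so I'll continue.

Call:
{"fn": "carry_out", "kwargs": {"targets": [[[0,0,-1,0,0,0,0],[0,0,-1,0,0,0,0],[0,0,0,0,0,0,0]]]}}

```text
time: 6.33
tcp_pos: [0.5555, 0.1087, 0.0066]
tcp_rot: [[0.34, -0.94, -0.0], [-0.94, -0.34, -0.0], [-0.0, 0.0, -1.0]]
wrist_force: [0.3, 0.4, -0.3]
gripper_width: 0.005
```

Call:
{"fn": "carry_out", "kwargs": {"targets": [[[0,0,-1,0,0,0,0],[0,0,-1,0,0,0,0],[0,0,0,0,0,0,0]]]}}

```text
time: 6.58
tcp_pos: [0.5558, 0.1087, 0.005]
tcp_rot: [[0.34, -0.94, 0.0], [-0.94, -0.34, -0.0], [0.0, -0.0, -1.0]]
wrist_force: [-0.9, -0.4, 2.4]
gripper_width: 0.005
```

Contact is at a reported TCP z of about 5 mm, so the real fingertips sit about 20 mm behind the reported TCP. I'll push the last 8 mm or so.

Call:
{"fn": "carry_out", "kwargs": {"targets": [[[0,0,-1,0,0,0,0],[0,0,-1,0,0,0,0],[0,0,-1,0,0,0,0],[0,0,0,0,0,0,0]]]}}

```text
time: 6.92
tcp_pos: [0.5561, 0.1087, 0.0018]
tcp_rot: [[0.34, -0.94, 0.001], [-0.94, -0.34, -0.0], [0.0, -0.001, -1.0]]
wrist_force: [0.2, 1.0, 2.9]
gripper_width: 0.004
```

Call:
{"fn": "carry_out", "kwargs": {"targets": [[[0,0,-1,0,0,0,0],[0,0,-1,0,0,0,0],[0,0,-1,0,0,0,0],[0,0,-1,0,0,0,0],[0,0,0,0,0,0,0]]]}}

```text
time: 7.33
tcp_pos: [0.5564, 0.1087, -0.0022]
tcp_rot: [[0.34, -0.94, 0.001], [-0.94, -0.34, -0.0], [0.0, -0.001, -1.0]]
wrist_force: [2.4, 0.5, 2.7]
gripper_width: 0.007
```

Call:
{"fn": "carry_out", "kwargs": {"targets": [[[0,0,-1,0,0,0,0],[0,0,-1,0,0,0,0],[0,0,0,0,0,0,0]]]}}

```text
time: 7.58
tcp_pos: [0.5565, 0.1087, -0.0025]
tcp_rot: [[0.34, -0.94, 0.002], [-0.94, -0.34, -0.0], [0.001, -0.002, -1.0]]
wrist_force: [0.0, -0.4, 13.0]
gripper_width: 0.004
```

It bottomed at 13 N with a reported z of -2.5 mm. The plaque top is at 18 mm, so the tip offset is 20.5 mm. I'll hold briefly, retract, and look.

Call:
{"fn": "carry_out", "kwargs": {"targets": [[[0,0,-1,0,0,0,0],[0,0,0,0,0,0,0],[0,0,0,0,0,0,0],[0,0,10,0,0,0,0],[0,0,30,0,0,0,0.5],[0,0,35,0,0,0,1],[0,-30,25,0,0,0,1],[0,-30,25,0,0,0,1],[0,-30,25,0,0,0,1],[0,-30,20,0,0,0,1],[0,0,0,0,0,0,1],[0,0,0,0,0,0,1]]]}}

```text
time: 8.58
tcp_pos: [0.5553, -0.0123, 0.1652]
tcp_rot: [[0.337, -0.941, 0.0], [-0.941, -0.337, 0.0], [-0.0, -0.0, -1.0]]
wrist_force: [-0.4, 0.5, -0.0]
gripper_width: 0.534
```

```bash
python3 - <<'E'
from look import *
np.set_printoptions(precision=4,suppress=True)
s=r.read_state();print(s["time"],s["tcp_pos"],s["wrist_force"],s["gripper_width"])
k=r.calibration("wrist");w=r.get_image("wrist");cv2.imwrite("pics/w5.png",w)
im=r.get_image("side");cv2.imwrite("pics/s5.png",cv2.resize(im[220:370,200:400],(800,600),interpolation=2))
np.save("k5.npy",k["extrinsics"])
print(proj(k,[[.535,.1085,.018],[.52,.115,.018],[.5145,-.138,.113]]))
E
```

```text
8.5833 [ 0.5553 -0.0123  0.1652] [-0.3501  0.5208 -0.0119] 0.5344320081406534
[[198.9518 204.8184]
 [189.0202 216.5322]
 [446.6423 348.1979]]
```

View pics/w5.png

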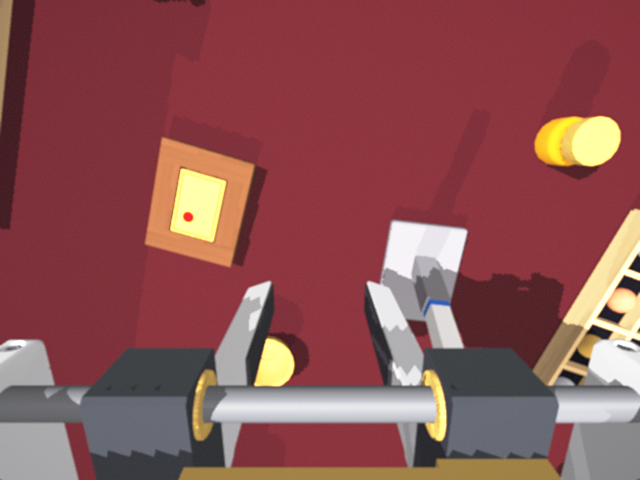

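View pics/s5.png

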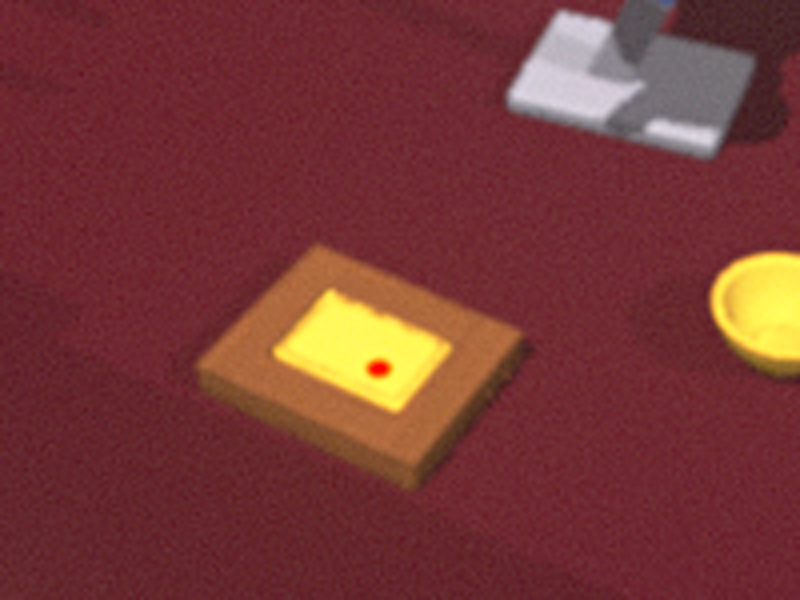

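The plaque now sits level: in the side zoom it's flush on all sides, with the dot at (378,369), and in the wrist view the dot is at (188,216). Next I'll fit the pen pose.

```bash
python3 - <<'E'
from look import *
a=cv2.imread("pics/top0.png")[235:290,375:430];b=cv2.imread("pics/side0.png")[170:225,345:400]
cv2.imwrite("pics/pz.png",np.hstack([cv2.resize(v,(400,400),interpolation=2) for v in(a,b)]))
w=cv2.imread("pics/w5.png")[210:360,360:480];cv2.imwrite("pics/wz.png",cv2.resize(w,(480,600),interpolation=2))
E
```

```text
(no output)
```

View pics/pz.png

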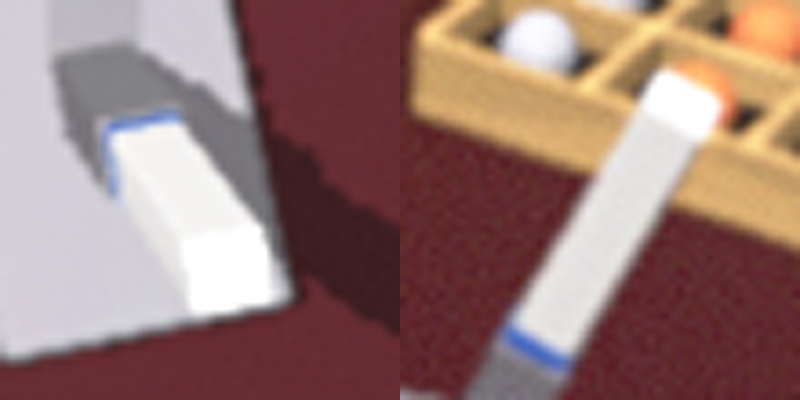

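View pics/wz.png

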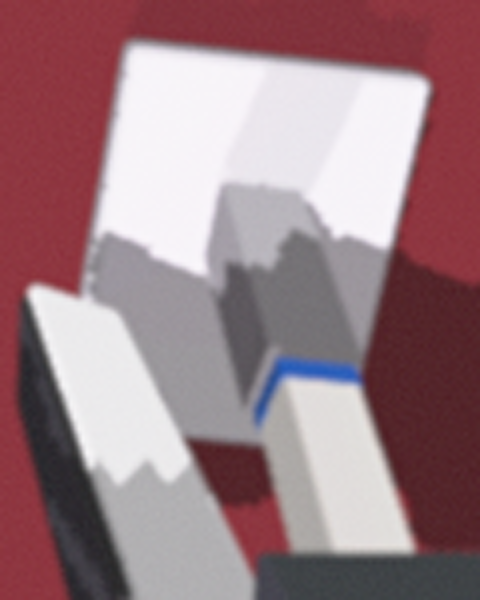

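```bash
cat > fit.py <<'E'
from look import *
np.set_printoptions(precision=4,suppress=True)
T=r.calibration("top");S=r.calibration("side");W=dict(r.calibration("wrist"));W["extrinsics"]=np.load("k5.npy")
h=.009
O=[(T,(401.1,277.9),(-1,1,1)),(T,(412.4,276.2),(-1,-1,1)),(T,(400.7,268),(1,1,1)),(T,(411,266.3),(1,-1,1)),(T,(389.4,251.8),(1,1,0)),(T,(399.75,250.4),(1,-1,0)),
(S,(358.75,217.4),(1,1,0)),(S,(367.3,220.9),(-1,1,0)),(S,(378.4,184.9),(1,1,1)),(S,(386.2,189.2),(-1,1,1)),(S,(381,179.3),(1,-1,1)),(S,(389.3,183.75),(-1,-1,1)),
(W,(430.75,299.5),(1,1,0)),(W,(450,302),(1,-1,0)),(W,(423.75,316.25),(-1,1,0))]
def frame(yaw,lean):
    cy,sy,cl,sl=np.cos(yaw),np.sin(yaw),np.cos(lean),np.sin(lean)
    return np.array([[cy,-sy,0],[sy,cy,0],[0,0,1]])@np.array([[cl,0,-sl],[0,1,0],[sl,0,cl]])
def res(v,full=False):
    R=frame(v[3],v[4]);e=[]
    for k,uv,s in O:
        P=v[:3]+R@np.array([s[0]*h,s[1]*h,s[2]*.09]);e.append((proj(k,P)[0]-uv)*(.8 if k is not W else .8))
    return np.array(e) if full else np.array(e).ravel()
f=least_squares(res,[.53,-.13,.07,.2,.35],loss="soft_l1")
v=f.x;R=frame(v[3],v[4])
print("O",v[:3],"yaw,lean",np.degrees(v[3:]));print(res(v,True))
print("mid",v[:3]+.045*R[:,2],"zaxis",R[:,2],"y",R[:,1])
b=[atz(W,(392,220),.012),atz(W,(467.5,228.75),.012)];d=b[0]-b[1];print("rack yaw w",np.degrees(np.arctan2(-d[0],d[1])))
b=[atz(T,q,.012) for q in((363.5,229.7),(403.3,221.4),(415.3,276.5),(375.4,284.8))];print([ (np.degrees(np.arctan2(-d[0],d[1]))) for d in(b[0]-b[1],b[3]-b[2])],[np.degrees(np.arctan2(d[1],d[0])) for d in(b[0]-b[3],b[1]-b[2])])
print("dot",atz(S,(294.5,312.25),.018),atz(W,(188,216.5),.018))
E
python3 fit.py
```

```text
O [ 0.5298 -0.1376  0.0676] yaw,lean [ 9.9012 20.1442]
[[ 0.5658  0.5876]
 [-0.0239  0.6622]
 [ 0.0632  0.4164]
 [ 0.3178  0.491 ]
 [ 0.9798  1.0506]
 [ 0.4671  1.0054]
 [ 0.2856 -0.606 ]
 [-0.2951  0.2954]
 [-0.752  -1.2115]
 [-0.2914 -0.7508]
 [-0.378  -0.325 ]
 [-0.407  -0.0451]
 [-0.3077 -0.4156]
 [-0.5555  0.0306]
 [-0.0037 -3.206 ]]
mid [ 0.5145 -0.1402  0.1098] zaxis [-0.3393 -0.0592  0.9388] y [-0.172   0.9851  0.    ]
rack yaw w 13.044772793595987
[np.float64(13.266159387307466), np.float64(12.966509763558829)] [np.float64(13.150480486170933), np.float64(12.899504029320552)]
dot [0.5188 0.1157 0.018 ] [0.5197 0.116  0.018 ]
```

The fit gives a rack yaw of 13°, a lean of 20°, pen_mid at about (0.515, -0.141, 0.110) and the dot at about (0.519, 0.116). Next I'll work out the pre-grasp move.

```bash
cat > aim.py <<'E'
from look import *
from scipy.spatial.transform import Rotation as Ro
np.set_printoptions(precision=3,suppress=True)
y=np.radians(13);l=np.radians(20)
X=np.array([np.cos(y),np.sin(y),0]);Y=np.array([-np.sin(y),np.cos(y),0]);Z=-np.sin(l)*X+np.cos(l)*np.array([0,0,1])
mid=np.array([.5298,-.1376,.0676])+.045*Z
Rt=np.c_[-Y,np.cross(-Z,-Y),-Z]
def aim(d,R=Rt,P=None):
    s=r.read_state();P=mid+d*Z if P is None else P
    print("t",s["time"],"goal",P,"shift mm",(P-s["tcp_pos"])*1e3,"rot",Ro.from_matrix(R@s["tcp_rot"].T).as_rotvec(degrees=True),"f",s["wrist_force"],s["gripper_width"])
E
python3 -c "
from aim import *
aim(.07);aim(-.039)
print(Z,mid)"
```

```text
t 8.6833 goal [ 0.491 -0.146  0.176] shift mm [ -62.631 -135.981   12.289] rot [  5.576 -19.389  -6.807] f [-0.514  1.233 -0.201] 0.6222192360759802
t 8.6833 goal [ 0.528 -0.138  0.073] shift mm [ -26.306 -127.594  -90.137] rot [  5.576 -19.389  -6.807] f [-0.514  1.233 -0.201] 0.6222192360759802
[-0.333 -0.077  0.94 ] [ 0.515 -0.141  0.11 ]
```

Call:
{"fn": "carry_out", "kwargs": {"targets": [[[-8,-10,25,1.4,-4.8,-1.7,1],[-8,-20,10,1.4,-4.8,-1.7,1],[-8,-20,0,1.4,-4.8,-1.7,1],[-8,-20,0,1.4,-4.8,-1.7,1],[-8,-20,0,0,0,0,1],[-8,-20,-5,0,0,0,1],[-8,-18,-8,0,0,0,1],[-6,-8,-10,0,0,0,1],[0,0,0,0,0,0,1],[0,0,0,0,0,0,1]]]}}

```text
time: 9.52
tcp_pos: [0.4927, -0.1456, 0.175]
tcp_rot: [[0.225, -0.917, 0.33], [-0.974, -0.21, 0.079], [-0.003, -0.34, -0.941]]
wrist_force: [-0.4, 0.7, 0.8]
gripper_width: 1.002
```

```bash
python3 - <<'E'
from aim import *
aim(.07);aim(-.039)
k=r.calibration("wrist");w=r.get_image("wrist")
for s in(-1,1):
  for t in(-1,1):
    for q in(.045,-.045):
      a=proj(k,mid+.009*s*(np.cross(Y,Z))+.009*t*Y+q*Z)[0];cv2.circle(w,tuple(int(v) for v in a),2,(0,255,0),-1)
cv2.imwrite("pics/w6.png",w)
im=r.get_image("side");cv2.imwrite("pics/s6.png",cv2.resize(im[110:260,290:490],(800,600),interpolation=2))
E
```

```text
t 9.5167 goal [ 0.491 -0.146  0.176] shift mm [-1.203 -0.845  0.622] rot [-0.13  -0.183  0.008] f [-0.357  0.72   0.753] 1.0017713798038792
t 9.5167 goal [ 0.528 -0.138  0.073] shift mm [  35.122    7.541 -101.805] rot [-0.13  -0.183  0.008] f [-0.357  0.72   0.753] 1.0017713798038792
```

View pics/w6.png

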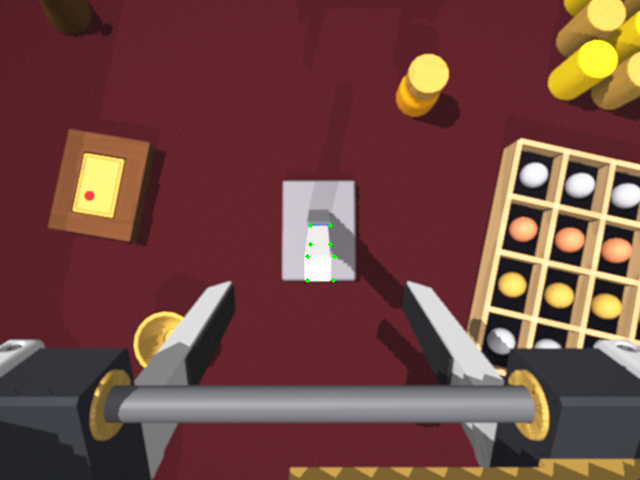

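View pics/s6.png

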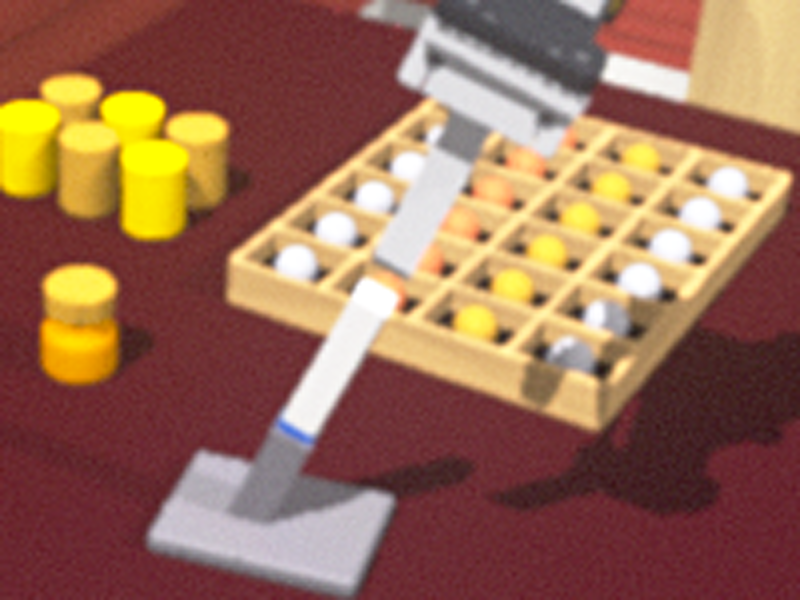

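```bash
python3 - <<'E'
from aim import *
S=r.calibration("side");p=r.read_state()["tcp_pos"]
for o in(0,.01,.02,.03): print(o,(proj(S,p+o*Z+.05*Y)-[290,110])*4)
E
```

```text
0 [[361.916 301.991]]
0.01 [[371.314 285.1  ]]
0.02 [[380.857 267.948]]
0.03 [[390.548 250.529]]
```

The model corners overlay the pen to within 1–2 px, and the fingertip offset is again about 20 mm. I'll go down along the pen axis and grip.

Call:
{"fn": "carry_out", "kwargs": {"targets": [[[5.8,1.2,-17,0,0,0,1],[5.8,1.2,-17,0,0,0,1],[5.8,1.2,-17,0,0,0,1],[5.8,1.2,-17,0,0,0,1],[5.8,1.2,-17,0,0,0,1],[5.9,1.3,-16.5,0,0,0,1],[0,0,0,0,0,0,1],[0,0,0,0,0,0,1]]]}}

```text
time: 10.28
tcp_pos: [0.5287, -0.1385, 0.0749]
tcp_rot: [[0.227, -0.916, 0.332], [-0.974, -0.213, 0.078], [-0.0, -0.341, -0.94]]
wrist_force: [0.4, -0.5, -0.1]
gripper_width: 1.0
```

```bash
python3 - <<'E'
from aim import *
aim(-.039)
w=r.get_image("wrist");cv2.imwrite("pics/w7.png",w)
im=r.get_image("side");cv2.imwrite("pics/s7.png",cv2.resize(im[110:260,290:490],(800,600),interpolation=2))
E
```

```text
t 10.2833 goal [ 0.528 -0.138  0.073] shift mm [-0.877  0.474 -1.649] rot [-0.008 -0.073 -0.105] f [ 0.366 -0.52  -0.148] 0.9996173121939719
```

View pics/s7.png

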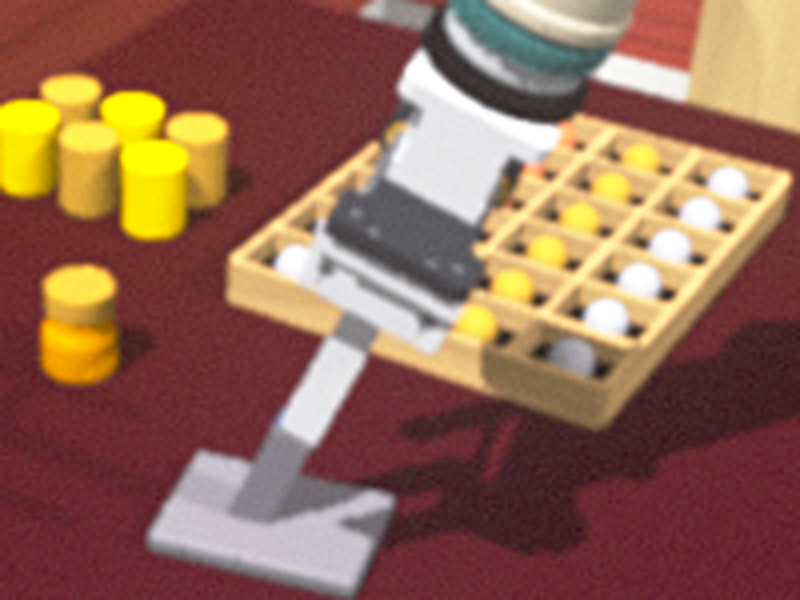

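View pics/w7.png

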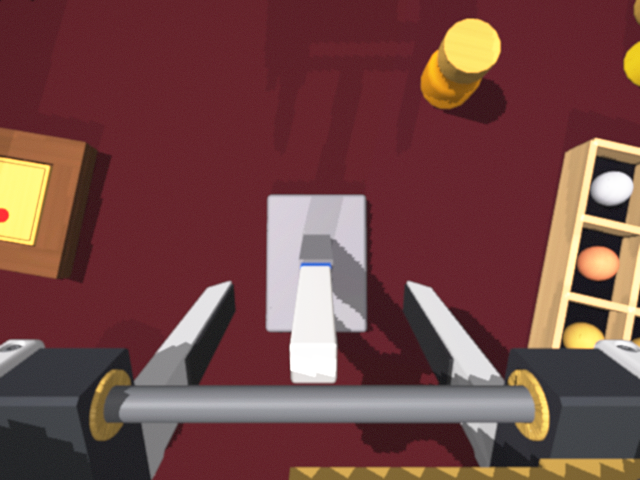

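The pen is centred at column 315 and the fingers at 320, so the gripper is about 2 mm off sideways. I'll shift +2 mm in y and close.

Call:
{"fn": "carry_out", "kwargs": {"targets": [[[-0.6,2,-0.8,0,0,0,1],[0,0,0,0,0,0,0.5],[0,0,0,0,0,0,0],[0,0,0,0,0,0,0],[0,0,0,0,0,0,0],[0,0,0,0,0,0,0],[0,0,0,0,0,0,0],[0,0,0,0,0,0,0],[0,0,0,0,0,0,0],[0,0,0,0,0,0,0],[0,0,0,0,0,0,0],[0,0,0,0,0,0,0],[0,0,0,0,0,0,0],[0,0,0,0,0,0,0],[0,0,0,0,0,0,0]]]}}

```text
time: 11.63
tcp_pos: [0.5275, -0.1374, 0.0743]
tcp_rot: [[0.225, -0.916, 0.333], [-0.974, -0.212, 0.077], [0.0, -0.341, -0.94]]
wrist_force: [-0.3, 0.6, -0.1]
gripper_width: 0.193
```

```bash
python3 - <<'E'
from aim import *
aim(-.039)
w=r.get_image("wrist");cv2.imwrite("pics/w8.png",w)
im=r.get_image("side");cv2.imwrite("pics/s8.png",cv2.resize(im[110:260,290:490],(800,600),interpolation=2))
E
```

```text
t 11.6333 goal [ 0.528 -0.138  0.073] shift mm [ 0.258 -0.62  -1.015] rot [ 0.011 -0.045 -0.007] f [-0.281  0.612 -0.063] 0.19265034937057332
```

View pics/s8.png

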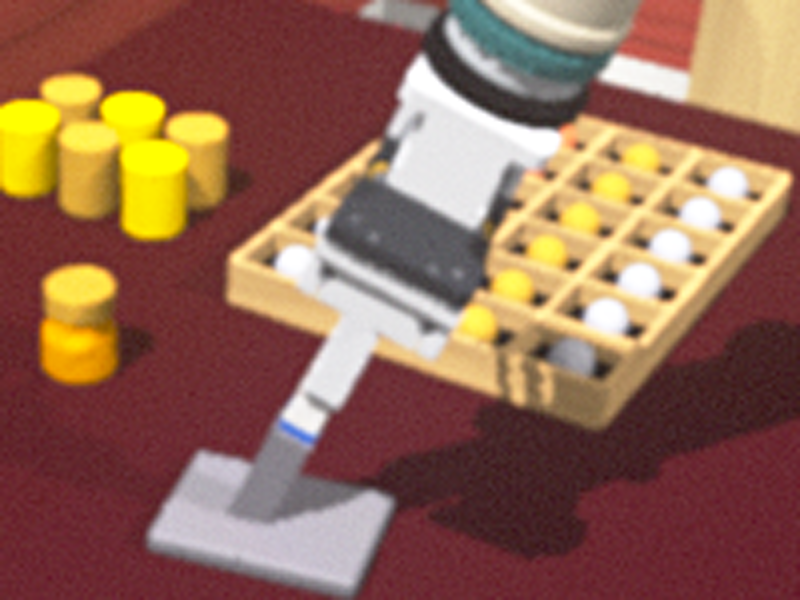

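View pics/w8.png

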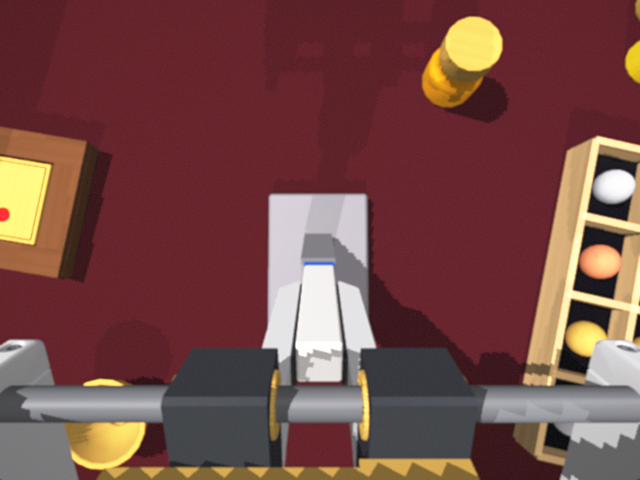

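The pen is gripped: opening 0.193 is 18.1 mm, and the fingers sit either side of the barrel. I'll draw it out along its axis.

Call:
{"fn": "carry_out", "kwargs": {"targets": [[[-3.3,-0.8,9.4,0,0,0,0],[-3.3,-0.8,9.4,0,0,0,0],[-3.3,-0.8,9.4,0,0,0,0],[-3.4,-0.7,9.4,0,0,0,0],[-3.3,-0.8,9.4,0,0,0,0],[-3.3,-0.8,9.4,0,0,0,0],[-3.4,-0.7,9.4,0,0,0,0],[-3.3,-0.8,9.4,0,0,0,0],[-3.3,-0.8,9.4,0,0,0,0],[-3.4,-0.7,9.4,0,0,0,0],[-3.3,-0.8,9.4,0,0,0,0],[0,0,0,0,0,0,0]]]}}

```text
time: 12.73
tcp_pos: [0.4921, -0.1481, 0.181]
tcp_rot: [[0.224, -0.914, 0.337], [-0.975, -0.212, 0.072], [0.006, -0.345, -0.939]]
wrist_force: [0.7, -1.0, 0.6]
gripper_width: 0.192
```

```bash
python3 - <<'E'
from aim import *
s=r.read_state()
Ru=np.c_[[s["tcp_rot"][0,0],s["tcp_rot"][1,0],0],[0,0,0],[0,0,-1.]];Ru[:,0]/=np.linalg.norm(Ru[:,0]);Ru[:,1]=np.cross(Ru[:,2],Ru[:,0])
aim(0,Ru,np.array([.5193,.1158,.018+.099-.039+.06]))
im=r.get_image("side");cv2.imwrite("pics/s9.png",im)
E
```

```text
t 12.7333 goal [0.519 0.116 0.138] shift mm [ 27.238 263.864 -43.023] rot [-4.179 19.74  -0.062] f [ 0.694 -1.022  0.58 ] 0.19161265942624345
```

View pics/s9.png

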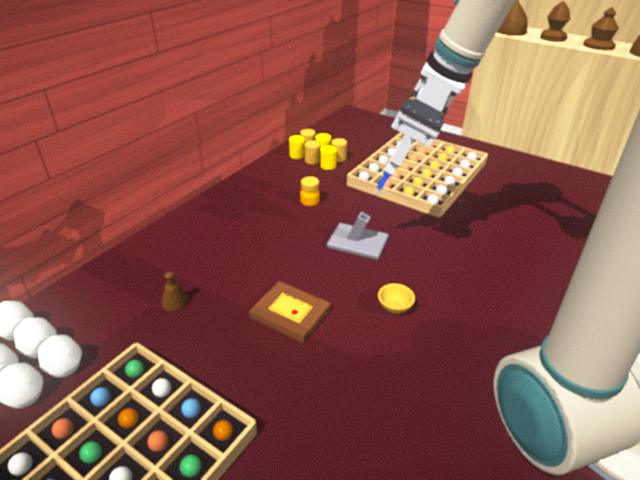

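The pen is out. The nose is visible at (380,185), clear of the rack tube top at (365,215). I'll swing it over the dot and bring it upright.

Call:
{"fn": "carry_out", "kwargs": {"targets": [[[0,20,8,0,0,0,0],[2,28,0,-0.7,3.3,0,0],[3,29,0,-0.7,3.3,0,0],[4,29,0,-0.7,3.3,0,0],[4,29,0,-0.7,3.3,0,0],[4,29,0,-0.7,3.3,0,0],[4,29,0,-0.7,3.2,0,0],[3,29,-10,0,0,0,0],[3,27,-15,0,0,0,0],[0,14,-15,0,0,0,0],[0,0,0,0,0,0,0],[0,0,0,0,0,0,0]]]}}

```text
time: 13.78
tcp_pos: [0.5176, 0.1167, 0.1449]
tcp_rot: [[0.226, -0.974, -0.006], [-0.974, -0.226, 0.003], [-0.004, 0.005, -1.0]]
wrist_force: [0.3, -0.2, -0.9]
gripper_width: 0.188
```

```bash
cat > up.py <<'E'
from aim import *
s=r.read_state()
Ru=np.c_[[s["tcp_rot"][0,0],s["tcp_rot"][1,0],0],[0,0,0],[0,0,-1.]];Ru[:,0]/=np.linalg.norm(Ru[:,0]);Ru[:,1]=np.cross(Ru[:,2],Ru[:,0])
aim(0,Ru,np.array([.5193,.1158,.018+.099-.039]))
E
cat > see.py <<'E'
from up import *
import sys
n=sys.argv[1]
k=r.calibration("wrist");w=r.get_image("wrist");cv2.imwrite(f"pics/w{n}.png",w)
S=r.calibration("side");im=r.get_image("side");t=r.get_image("top");T=r.calibration("top")
p=s["tcp_pos"];tip=p+s["tcp_rot"][:,2]*.060
print("nominal tip",tip,"side",proj(S,tip),"zoom",(proj(S,tip)-[200,200])*5,"top",proj(T,tip))
cv2.imwrite(f"pics/s{n}.png",cv2.resize(im[200:340,200:360],(800,700),interpolation=2)[:600])
cv2.imwrite(f"pics/t{n}.png",cv2.resize(t[200:300,210:310],(600,600),interpolation=2))
E
python3 see.py 10
```

```text
t 13.7833 goal [0.519 0.116 0.078] shift mm [  1.748  -0.894 -66.931] rot [-0.169 -0.344 -0.001] f [ 0.316 -0.231 -0.949] 0.18755859415205545
nominal tip [0.517 0.117 0.085] side [[294.077 284.06 ]] zoom [[470.385 420.299]] top [[255.101 260.148]]
```

View pics/s10.png

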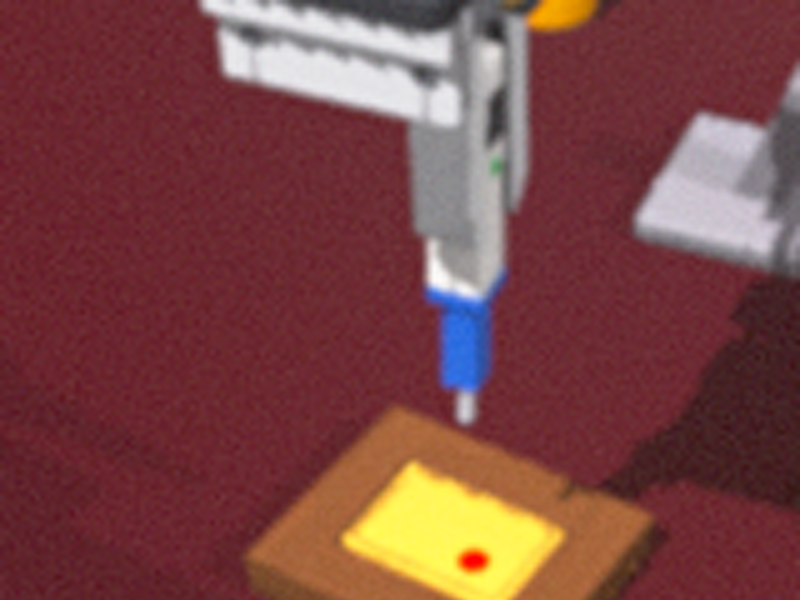

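View pics/w10.png

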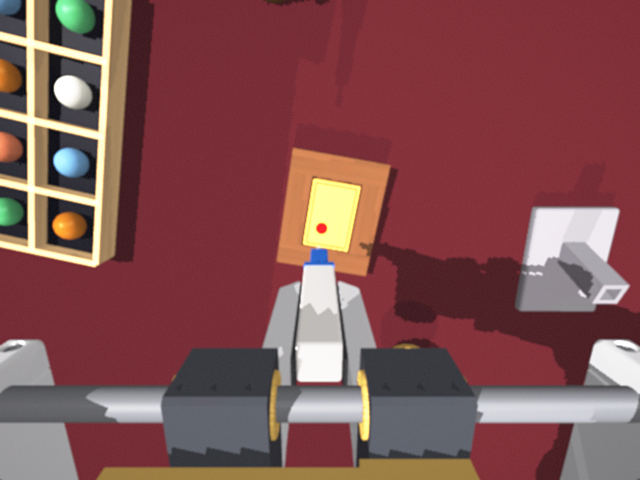

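View pics/t10.png

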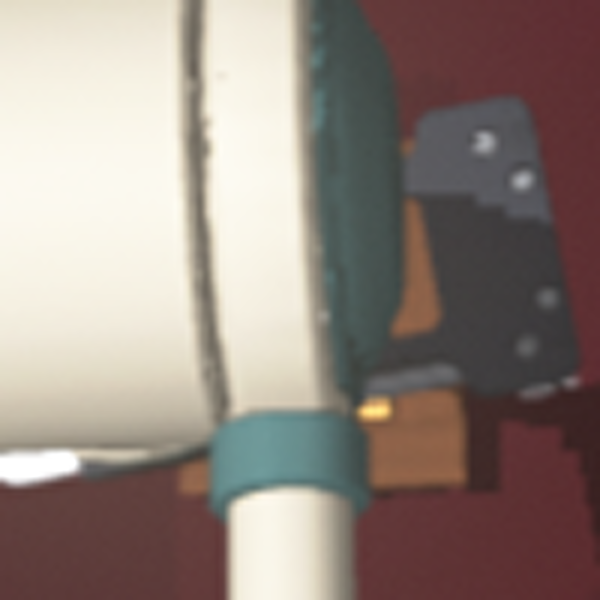

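The tip is at side zoom (466,422), close to the predicted (470,420). The dot is at (474,560). I'll lower to about 12 mm above it and look again.

Call:
{"fn": "carry_out", "kwargs": {"targets": [[[0.5,-0.6,-10,-0.1,-0.3,0,0],[0.5,-0.6,-15,0,0,0,0],[0,0,-15,0,0,0,0],[0,0,-10,0,0,0,0],[0,0,-5,0,0,0,0],[0,0,0,0,0,0,0],[0,0,0,0,0,0,0]]]}}

```text
time: 14.52
tcp_pos: [0.5198, 0.1149, 0.0914]
tcp_rot: [[0.223, -0.975, 0.002], [-0.975, -0.223, 0.002], [-0.002, -0.003, -1.0]]
wrist_force: [0.1, -1.5, -0.4]
gripper_width: 0.191
```

```bash
python3 see.py 11; python3 -c "
import cv2
w=cv2.imread('pics/w11.png')[180:330,240:400];cv2.imwrite('pics/w11z.png',cv2.resize(w,(640,600),interpolation=2))"
```

```text
t 14.5167 goal [0.519 0.116 0.078] shift mm [ -0.535   0.922 -13.391] rot [-0.126  0.139  0.   ] f [ 0.077 -1.451 -0.432] 0.19142624047944148
nominal tip [0.52  0.115 0.031] side [[294.027 306.136]] zoom [[470.137 530.679]] top [[259.086 260.001]]
```

View pics/s11.png

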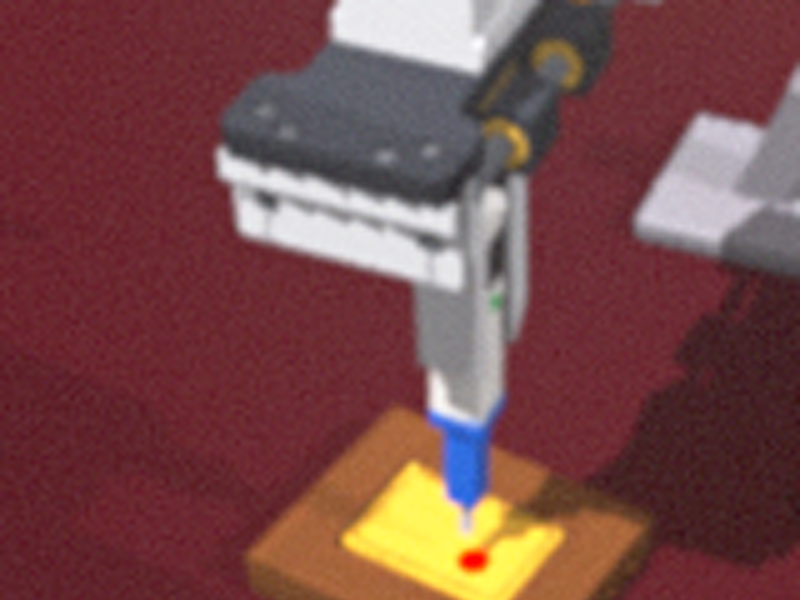

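View pics/w11z.png

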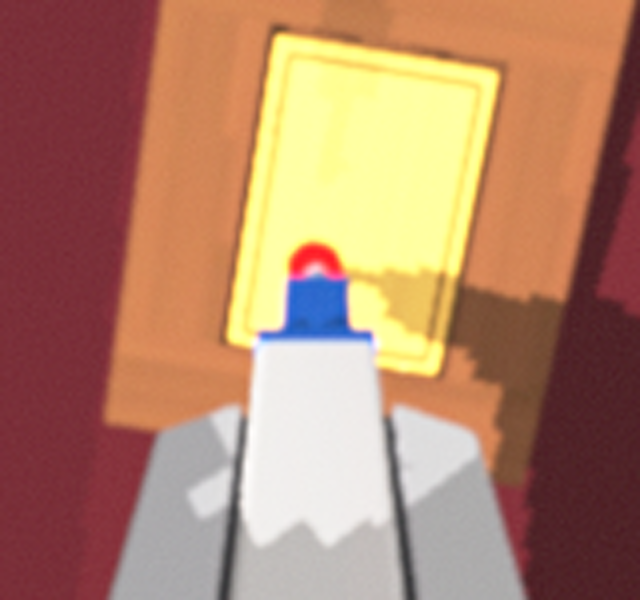

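```bash
python3 - <<'E'
from up import *
k=r.calibration("wrist")
p=s["tcp_pos"];tip=p+s["tcp_rot"][:,2]*.060
z=lambda P:(proj(k,P)[0]-[240,180])*4
print("tip now",z(tip),"rod top",z(tip+[0,0,.018]),"at plaque",z([tip[0],tip[1],.018]),"dot est",z([.5193,.1158,.018]))
print("dot from wrist",atz(k,(318.75,247.25),.018), "from side",atz(r.calibration("side"),(294.8,312),.018))
w=cv2.imread("pics/w11.png")[225:285,285:350];cv2.imwrite("pics/w11y.png",cv2.resize(w,(650,600),interpolation=2))
E
```

```text
t 14.6667 goal [0.519 0.116 0.078] shift mm [ -0.861   0.506 -13.781] rot [-0.135  0.198  0.   ] f [-0.532 -0.354 -2.192] 0.18549589715606027
tip now [318.121 285.454] rod top [318.211 314.569] at plaque [318.06  265.542] dot est [315.145 270.045]
dot from wrist [0.52  0.116 0.018] from side [0.519 0.115 0.018]
```

View pics/w11y.png

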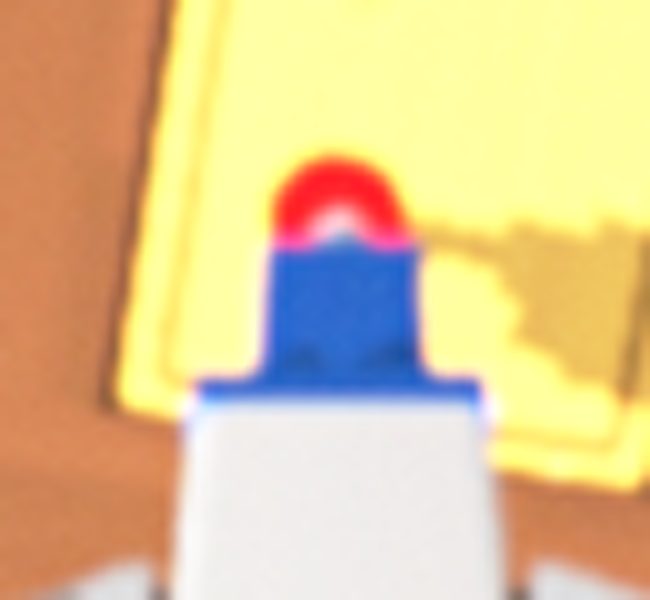

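The wrist view shows the rod end at about (319,245), within roughly 1.5 mm of the dot centre (318.8,247). I'll correct by (-1.6,-0.6) and lower until it touches.

Call:
{"fn": "carry_out", "kwargs": {"targets": [[[-0.8,-0.3,-5,0,0.1,0,0],[-0.8,-0.3,-4,0,0,0,0],[0,0,-2,0,0,0,0],[0,0,-1,0,0,0,0],[0,0,0,0,0,0,0],[0,0,0,0,0,0,0]]]}}

```text
time: 15.17
tcp_pos: [0.5174, 0.1147, 0.0789]
tcp_rot: [[0.224, -0.975, -0.001], [-0.975, -0.224, 0.002], [-0.002, 0.0, -1.0]]
wrist_force: [-0.4, -0.9, 1.3]
gripper_width: 0.188
```

```bash
python3 see.py 12; python3 -c "
import cv2
w=cv2.imread('pics/w12.png')[225:285,285:350];cv2.imwrite('pics/w12y.png',cv2.resize(w,(650,600),interpolation=2))"
```

```text
t 15.1667 goal [0.519 0.116 0.078] shift mm [ 1.869  1.083 -0.853] rot [-0.122 -0.049 -0.   ] f [-0.399 -0.87   1.311] 0.1882399553987443
nominal tip [0.517 0.115 0.019] side [[295.461 311.919]] zoom [[477.307 559.596]] top [[259.758 261.677]]
```

View pics/s12.png

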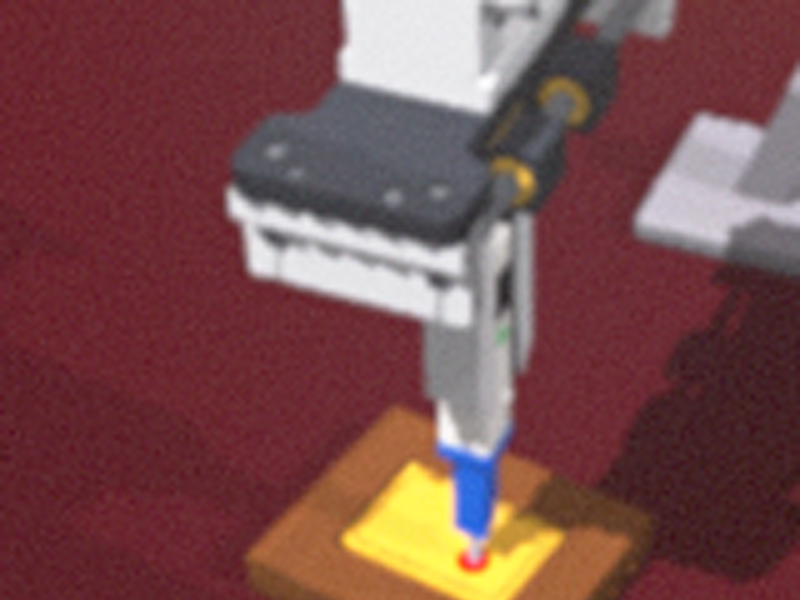

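View pics/w12y.png

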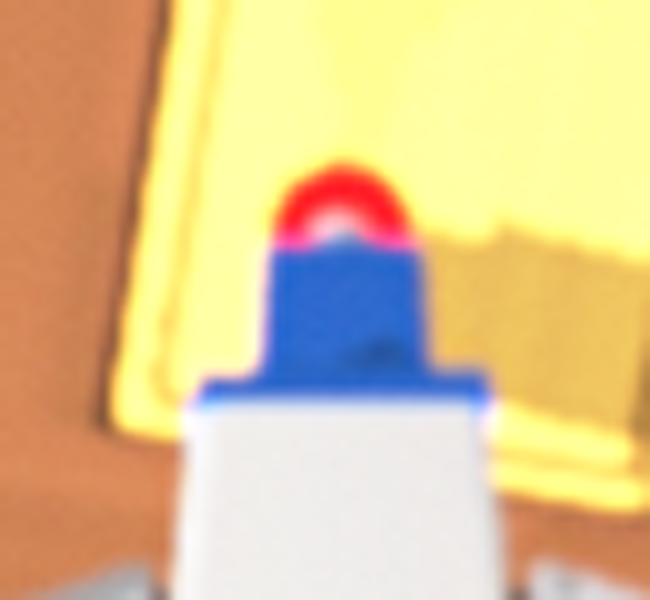

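The tip sits on the dot in both views. The side zoom has the tip at (475,557) and the dot at (473,562), and the wrist view has it within about 1 mm. I'll press in about 4 mm.

Call:
{"fn": "carry_out", "kwargs": {"targets": [[[0,0,-1,0,0,0,0],[0,0,-1,0,0,0,0],[0,0,-1,0,0,0,0],[0,0,-1,0,0,0,0],[0,0,0,0,0,0,0],[0,0,0,0,0,0,0]]]}}

```text
time: 15.82
tcp_pos: [0.5179, 0.1148, 0.075]
tcp_rot: [[0.224, -0.975, 0.0], [-0.975, -0.224, 0.002], [-0.002, -0.001, -1.0]]
wrist_force: [-0.1, 0.3, 2.0]
gripper_width: 0.192
```

```bash
python3 see.py 13; python3 - <<'E'
from look import *
f=[]
for i in range(20):
    r.get_image("top");f.append(r.read_state()["wrist_force"])
print(np.mean(f,0),np.std(f,0),r.read_state()["tcp_pos"])
E
python3 -c "
import cv2
w=cv2.imread('pics/w13.png')[225:285,285:350];s=cv2.imread('pics/s13.png')[400:600,350:600]
cv2.imwrite('pics/w13y.png',cv2.hconcat([cv2.resize(w,(400,400),interpolation=2),cv2.resize(s,(400,400))]))"
```

```text
t 15.8167 goal [0.519 0.116 0.078] shift mm [1.382 1.041 3.012] rot [-0.133  0.012  0.   ] f [-0.083  0.325  1.992] 0.1917061536410054
nominal tip [0.518 0.115 0.015] side [[295.224 313.395]] zoom [[476.121 566.973]] top [[259.932 261.475]]
[-0.23274851  0.31190226  2.26629643] [0.35790278 0.54402536 0.70183127] [0.51788916 0.11471527 0.07493968]
```

View pics/w13y.png

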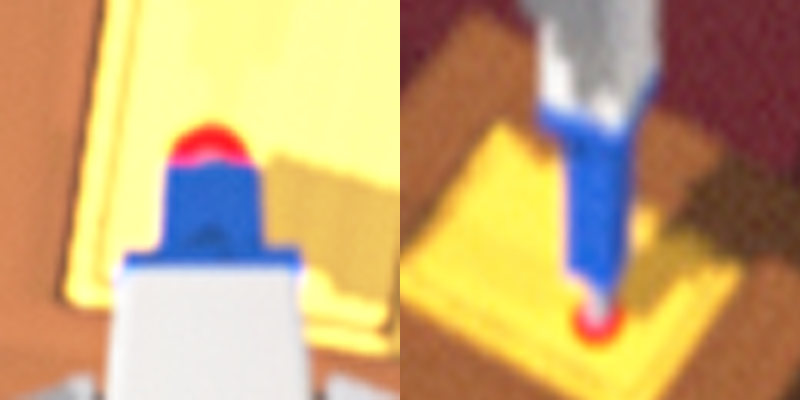

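The mean force is 2.3 N, plus about 0.7 N of pen weight, so roughly 3 N on the tip. That means about 4 mm pushed in. I'll add 1 mm, settle, check and hand in.

Call:
{"fn": "carry_out", "kwargs": {"targets": [[[0,0,-1,0,0,0,0],[0,0,0,0,0,0,0],[0,0,0,0,0,0,0],[0,0,0,0,0,0,0]]]}}

```text
time: 17.3
tcp_pos: [0.5178, 0.1147, 0.0739]
tcp_rot: [[0.224, -0.975, 0.0], [-0.975, -0.224, 0.002], [-0.002, -0.001, -1.0]]
wrist_force: [0.2, 0.3, 3.2]
gripper_width: 0.193
```

```bash
python3 see.py 14; python3 - <<'E'
from look import *
f=[]
for i in range(20):
    r.get_image("side");f.append(r.read_state()["wrist_force"])
print(np.mean(f,0),r.read_state()["tcp_pos"])
cv2.imwrite("pics/sf.png",r.get_image("side"))
E
python3 -c "
import cv2
w=cv2.imread('pics/w14.png')[225:285,285:350];s=cv2.imread('pics/s14.png')[400:600,350:600]
cv2.imwrite('pics/w14y.png',cv2.hconcat([cv2.resize(w,(400,400),interpolation=2),cv2.resize(s,(400,400))]))"
```

```text
t 17.3 goal [0.519 0.116 0.078] shift mm [1.452 1.091 4.065] rot [-0.129  0.003  0.   ] f [0.16  0.34  3.176] 0.193019975988286
nominal tip [0.518 0.115 0.014] side [[295.291 313.826]] zoom [[476.455 569.131]] top [[260.011 261.541]]
[0.5467531  0.48755826 2.70147104] [0.51781685 0.11472615 0.07392231]
```

View pics/w14y.png

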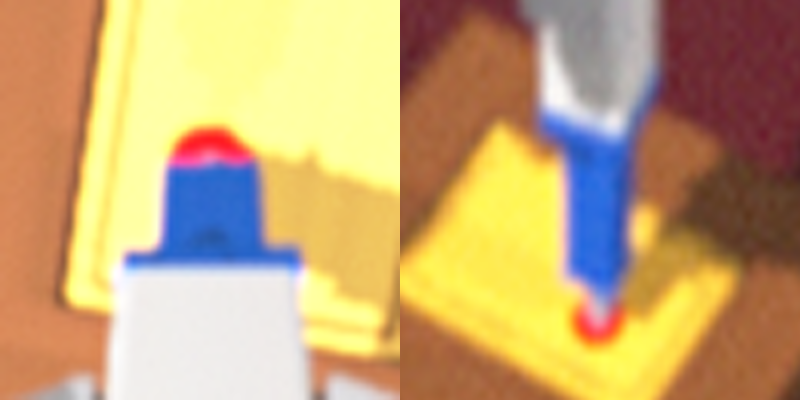

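View pics/sf.png

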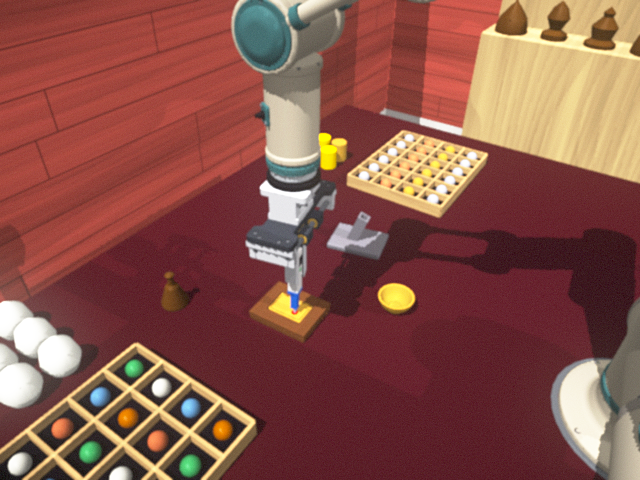

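The tip is on the dot: in the side zoom it's at (598,315) with the dot at (597,322). Force is about 2.7 N plus the pen weight, or about 3.4 N, so the point is around 5 mm in. The bell and bowl haven't moved, the pen is upright and the plaque is level. Handing in.

```bash
python3 -c "
from bench import r
print(r.sign_off())"
```

```text
the job is handed in; nothing more can be done
None
```

I pressed the plaque level, drew the pen from the rack, and handed in after about 19 s, holding it upright with its point on the red dot.

- **Plaque:** It bottomed out at 13 N. Afterwards it looked flush in the nest from the side and wrist cameras.
- **Pen:** It is gripped at about 18 mm opening, and the tool is within about 0.2° of vertical. The point sits within about 1–2 mm of the dot's centre in the side and wrist views; the wrist view is partly blocked by the pen's nose.
- **Pressure:** The last average wrist force was 2.7 N. Adding the pen's weight gives about 3.4 N on the point. I estimate it is pushed in 4–5.5 mm from the force and the tool height, but could not read that directly.
- **Bystanders:** The bell and bowl are where they started in the final side view. The jar was hidden behind the arm in that view, but nothing I did came near it.

**Disagreement found:** The real fingertips sit about 20 mm behind the reported TCP. The first contact and the side and wrist images all showed this, and I allowed for it in the press, the grip and the pen height.

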